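# Weigh the shaker from the railed rack

### The job

For the stock count, take the round, dome-topped steel shaker off the wire rack: lift it straight up over the rack's front rail before bringing it forward, and set it down gently, upright, in the middle of the scale's steel platform, then let go. Leave the square tin on the rack where it stands.

Things in the scene. Friction and masses are not known exactly. Their poses are not given: they have to be found in the camera images.
- shaker_center (a point): Centre (half-way up the axis) of the wanted shaker: plain steel cylinder 60 mm across, 96 mm tall, sides straight up to 84 mm, low domed top with small holes; 0.25 to 0.5 kg, loose. z up. It stands on the rack in the left, middle or right place, axis 55 to 75 mm behind the rail, 40 mm or more free on its left and right, free above. Grip it with the fingers left and right of it, along the rail.
- rail (a point): Middle of the top edge of the front retaining rail of the fixed black wire rack, 140 mm above the table. x level, from the rail back over the deck, away from the robot; y along the rail, to the left; z up. The rail is a double bar 8 mm thick, 420 mm long, its top 40 mm above the deck; the deck is 130 mm deep and open above; corner posts rise 4 mm above the rail.
- platform (a point): Centre of the top face of the steel platform, 130 mm square, of the fixed grey portion scale in front of the rack; the top lies 55 mm above the table and does not sink. z up, y towards the scale's left end, away from its display.
- tin_center (a point): Centre (half-way up) of the square steel tin on the rack, 64 mm square and 96 mm tall with a flat lid, loose, z up: to be left where it stands. (The third thing on the rack is a nest of small round pans, 85 mm wide and 64 mm tall.)
Not all that is in view belongs to the job. Leave any pink or yellow look-alike of the part that bears shaker_center alone. What is shaped like the part that bears platform but pink is not meant.

How it is judged:
By the outcome, as a careful person would: the job done as asked, in the order asked, and still so for the second after the job is handed in, with the robot touching nothing.
It also fails if it takes over 34 s, if anything falls off the work surface, if the arm or the gripper's body presses on something with over 40 N, if the wrist force passes 120 N, or if a joint passes its speed limit or range.

### The arm

A 7-joint arm with a two-finger parallel gripper is mounted at the origin on the work surface. World frame = base frame: x ahead of the robot, y to its left, z up, the work surface at z = 0. Lengths are in m, angles in rad, forces in N, time in s.
With the tool pointing down it reaches from about 0.425 to 0.925 m from the base axis. Payload 6.8 kg.
Tool frame: the origin (TCP) lies on the centre line of the jaws, within the pads' length; the fingertips stand 14 mm ahead of it and the grasp point (between the pads) lies 5 mm behind it; y points along the fingers, x is the direction in which the jaws open and shut, and the axes are right-handed (so a half turn about y gives the same grasp; the last joint's range is limited). The gripper opens to 85 mm and grips with 20 to 120 N. Pads are 22 mm wide; open, the fingers measure 114 mm over their backs; the gripper's body (76 mm by 85 mm) begins 54 mm behind the grasp point. The pads swing forward as they close: fully open they stand 13 mm farther back than shut.
Start: joints at [1.107, 0.477, 0.022, 1.555, -0.011, 1.109, -0.083], TCP at [0.235, -0.633, 0.225] pointing down, gripper open.
Joint ranges: [-2.96, 2.96], [-0.34, 2.1], [-1.41, 1.46], [0.24, 2.44], [-1.37, 4.51], [0.17, 1.92], [-2.96, 2.96]. Speed limits (rad/s): [2.39, 2.39, 3.14, 3.14, 3.14, 3.14, 3.14].

### API

Orientations are given as a rotation vector (axis times angle).
In Python, from bench import get_obs, vision, ticket gives the robot as it stands. The module is installed in compiled form; this text tells all that it offers.
- The arm moves only by the tool jog_arm, never from a script. Its argument "motion" is a list of rows, each an object of numbers: "gripper": the finger opening in mm, from 0 to 85.4; "tx", "ty", "tz": the shift along the tool's x, y, z in mm; "ax", "ay", "az": the turn, a rotation vector about the tool's x, y, z in rad. In form: [{"gripper": .., "tx": .., "ty": .., "tz": .., "ax": .., "ay": .., "az": ..}, ...]. A call has 1 to 12 rows; each row shifts and turns the commanded pose from where the row before left it, along the tool's axes as they then stand; what a row does not reach is not made up. A row lasts 1/10 s, in which the tool goes at most 50 mm and 8.59 degrees, less where a joint would pass 70% of its speed; a pose out of reach is approached as far as the arm can. A call is refused whole if a number of a shift passes 50 or a number of a turn 0.15, either way. A call with a gripper value outside its range is refused whole. The fingers move at their own pace and stop on an object; "newtons" is the grip in N (left out, the last holds). Time passes only in rows, so rows that do not move let the fingers close. It gives the time, the measured TCP pose, the force and the opening at its end, in the units of the state.
- get_obs(): the state, without advancing time (a new reading comes with each control period).
- vision.grab_frame(name): name is "scene" or "top" or "wrist"; returns the picture (400x640x3 uint8, red, green, blue); there is no depth.
- vision.get_calibration(name): a dict with "camera_matrix" (3x3 intrinsics, pixels), "world_from_camera" (4x4, takes a point from camera to world coordinates). Camera axes: x right, y down, z forward; pixel columns grow to the right and rows downward; lengths in m; the calibration is good to about 2 mm. A picture is of the moment at which its call begins: read the wrist's pose just before it. get_calibration takes no time and is no camera call; for the wrist camera it gives the pose at the moment of the call.
- ticket.hand_in(): hands the job in, once; it reports no verdict.
The state is a dict: "clock": time; "joints": joint angles; "qvel": joint speeds; "tau": joint torques, N m; "tcp_pos": TCP position; "orientation": TCP orientation; "contact_force": force on the tool from outside, world axes, zero at the start; "moment": the same for the moment, N m; "grip_width": finger opening in m.
Only numpy, scipy, OpenCV 4.12 (cv2) and the standard library are available. Lean on these libraries where they do the work, as an engineer would, in place of code of your own. Each camera call takes 0.05 s, during which the arm holds its last target.

## Working session

There is one attempt and no reset: what is moved stays moved. The work goes in short steps, Python scripts to look and compute and a tool call to move; the robot and the scene stay as the last step left them, time stands still between calls to the robot, and variables do not carry over. Pictures are saved under pics/ and viewed, and the job is handed in when it is done.

Besides the shell and the picture viewer there is one more tool, called after "Call:" by a JSON object that holds its "fn" and its "kwargs". jog_arm: Moves the arm, as the interface text tells. Its arguments: {"type":"object","properties":{"motion":{"type":"array"},"newtons":{"type":"number"}},"required":["motion"]}

```bash
mkdir -p pics
python3 - <<'E'
from bench import get_obs, vision
import cv2,numpy as np
o=get_obs(); print(o)
for n in("scene","top"):
    im=vision.grab_frame(n); cv2.imwrite(f"pics/{n}0.png",im[:,:,::-1])
    c=vision.get_calibration(n); print(n,np.round(c["camera_matrix"],1).tolist(),np.round(c["world_from_camera"],4).tolist())
E
```

```text
{'clock': 0.0, 'joints': array([ 1.10689938,  0.47782588,  0.0223161 ,  1.55645133, -0.01153706,
        1.10928699, -0.08306664]), 'qvel': array([ 0.00072657,  0.0006231 ,  0.00074779,  0.00118965, -0.00061806,
       -0.00075491, -0.00060827]), 'tau': array([-3.14904582e-04, -5.96457160e+01,  1.60784293e+00, -2.81190974e+01,
        1.24289698e-02,  9.47297638e-03, -5.09779943e-05]), 'tcp_pos': array([ 0.23492735, -0.63215566,  0.22430802]), 'orientation': array([-1.35579615,  0.94434803, -0.94176036]), 'contact_force': array([-0.19901903, -0.15658716,  0.28515422]), 'moment': array([ 0.04508824, -0.00851938, -0.00733327]), 'grip_width': 0.0854308530249431}
scene [[394.9, 0.0, 321.3], [0.0, 394.9, 192.3], [0.0, 0.0, 1.0]] [[0.8497, 0.3877, -0.3574, 0.835], [0.5271, -0.6047, 0.5971, -0.6401], [0.0153, -0.6957, -0.7181, 0.8538], [0.0, 0.0, 0.0, 1.0]]
top [[476.4, 0.0, 323.9], [0.0, 476.4, 193.5], [0.0, 0.0, 1.0]] [[-0.0058, -0.9809, 0.1945, 0.2142], [-0.9996, 0.0109, 0.0249, -0.0208], [-0.0265, -0.1943, -0.9806, 1.3683], [0.0, 0.0, 0.0, 1.0]]
```

View pics/scene0.png

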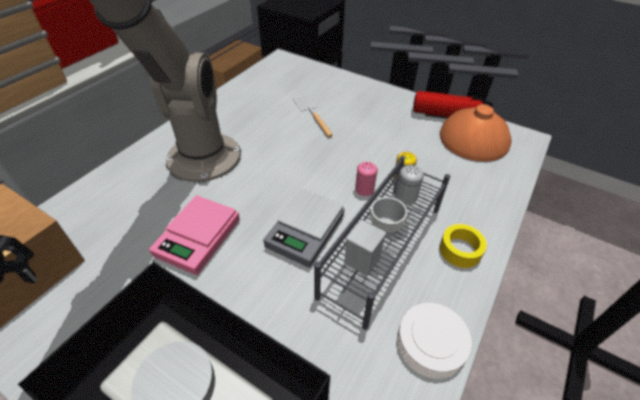

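View pics/top0.png

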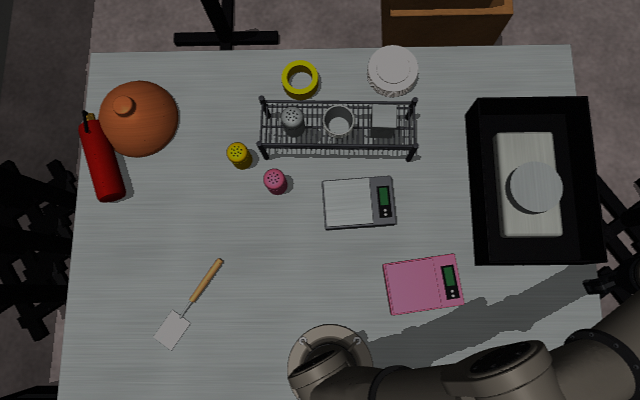

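Run:
```python
import cv2
a=cv2.imread("pics/top0.png")[85:240,220:430]; b=cv2.imread("pics/scene0.png")[130:330,250:460]
a=cv2.resize(a,None,fx=3.8,fy=3.8,interpolation=cv2.INTER_CUBIC);b=cv2.resize(b,None,fx=3,fy=3,interpolation=cv2.INTER_CUBIC)
cv2.imwrite("pics/topc.png",a);cv2.imwrite("pics/scc.png",b[:600])
```

```text
(no output)
```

View pics/topc.png

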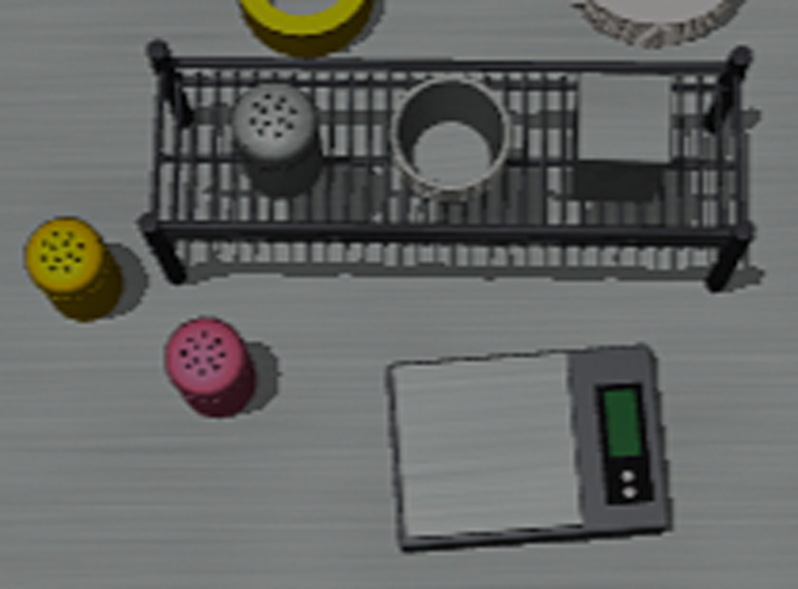

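View pics/scc.png

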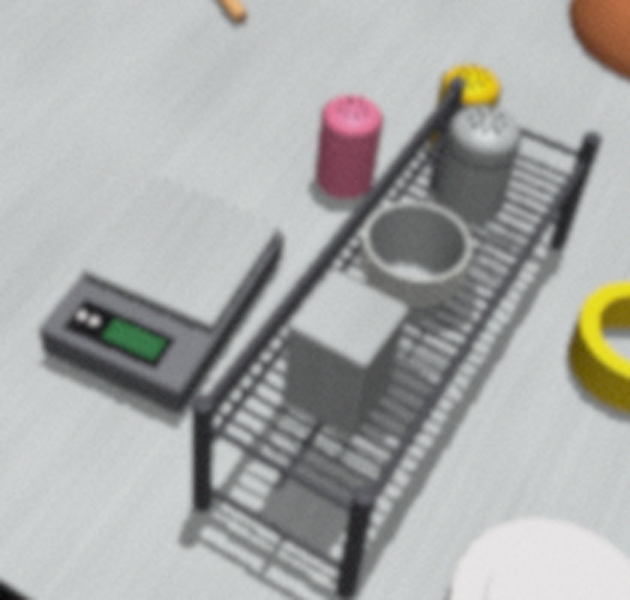

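```bash
cat > h.py <<'E'
import numpy as np
from bench import vision
def ray(cal,uv,z):
    K=cal["camera_matrix"];T=cal["world_from_camera"]
    d=T[:3,:3]@np.linalg.solve(K,[uv[0],uv[1],1.]);o=T[:3,3]
    return (o+d*(z-o[2])/d[2])
def proj(cal,p):
    T=np.linalg.inv(cal["world_from_camera"]);q=cal["camera_matrix"]@(T[:3,:3]@np.asarray(p)+T[:3,3]);return q[:2]/q[2]
E
python3 - <<'E'
from h import *
import cv2
t=vision.get_calibration("top");s=vision.get_calibration("scene")
tc=lambda u,v:((u+.5)/3.8-.5+220,(v+.5)/3.8-.5+85)
sc=lambda u,v:((u+.5)/3-.5+250,(v+.5)/3-.5+130)
P=lambda n,x:print(n,np.round(x,4))
P("shaker holes top",ray(t,tc(272,115),.196)); P("scene",ray(s,sc(488,122),.196))
P("sh L",ray(t,tc(233,122),.184));P("sh R",ray(t,tc(320,122),.184))
P("railL",ray(t,tc(152,222),.142));P("railR",ray(t,tc(745,232),.142))
P("scene railL",ray(s,sc(458,87),.142));P("railR",ray(s,sc(204,403),.142))
c=np.array([ray(t,tc(*p),.055) for p in[(390,365),(568,352),(583,526),(403,538)]]);P("plat",c);P("c",c.mean(0))
c2=np.array([ray(s,sc(*p),.055) for p in[(85,275),(212,330),(282,235)]]);P("plat scene",c2)
P("back rail",ray(t,tc(157,48),.142))
E
```

```text
shaker holes top [0.6558 0.0926 0.196 ]
scene [0.6567 0.0918 0.196 ]
sh L [0.6557 0.1207 0.184 ]
sh R [0.6547 0.0605 0.184 ]
railL [0.5976 0.1824 0.142 ]
railR [ 0.5844 -0.2352  0.142 ]
scene railL [0.6003 0.1811 0.142 ]
railR [ 0.5864 -0.2337  0.142 ]
plat [[ 0.5115  0.0168  0.055 ]
 [ 0.5199 -0.1155  0.055 ]
 [ 0.3896 -0.1233  0.055 ]
 [ 0.382   0.008   0.055 ]]
c [ 0.4508 -0.0535  0.055 ]
plat scene [[ 0.3976 -0.1276  0.055 ]
 [ 0.523  -0.1188  0.055 ]
 [ 0.5198  0.0062  0.055 ]]
back rail [0.7285 0.1815 0.142 ]
```

```bash
cat >> h.py <<'E'
from scipy.spatial.transform import Rotation as R
from bench import get_obs
# desired: tool y down, tool x along rail (dir given), z = x cross y
def plan(g, xdir=(0.0316,0.9995,0), gp=None):
    """g: desired TCP pos; prints tool-frame shift (mm) & turn from now"""
    o=get_obs();Rn=R.from_rotvec(o["orientation"]);M=Rn.as_matrix()
    best=None
    for s in(1,-1):
        x=s*np.array(xdir);x/=np.linalg.norm(x);y=np.array([0,0,-1.]);D=np.column_stack([x,y,np.cross(x,y)])
        rv=(Rn.inv()*R.from_matrix(D)).as_rotvec()
        if best is None or np.linalg.norm(rv)<np.linalg.norm(best[0]):best=(rv,D)
    d=np.asarray(g)-o["tcp_pos"]
    print("t",round(o["clock"],2),"tcp",np.round(o["tcp_pos"],4),"tool axes cols\n",np.round(M,3))
    print("turn(tool)",np.round(best[0],4),"shift now-tool mm",np.round(M.T@d*1e3,1),"shift final-tool mm",np.round(best[1].T@d*1e3,1))
    print("F",np.round(o["contact_force"],1),"w",round(o["grip_width"],4),"q",np.round(o["joints"],2))
E
python3 -c "
from h import *
plan([.55,.05,.30])"
```

```text
t 0.1 tcp [ 0.2349 -0.6322  0.2244] tool axes cols
 [[ 0.348 -0.001  0.937]
 [-0.937  0.002  0.348]
 [-0.002 -1.    -0.   ]]
turn(tool) [ 0.0005  0.3874 -0.0016] shift now-tool mm [-529.9  -74.8  533. ] shift final-tool mm [-691.8  -75.6  293.4]
F [ 0.5 -0.1  0.1] w 0.0853 q [ 1.11  0.48  0.02  1.56 -0.01  1.11 -0.08]
```

Call:
{"fn": "jog_arm", "kwargs": {"motion": [{"ty":-20,"ay":0.097,"gripper":85},{"ty":-20,"ay":0.097},{"ty":-20,"ay":0.097},{"ty":-20,"ay":0.097},{"tx":-35,"tz":15},{"tx":-40,"tz":17},{"tx":-40,"tz":17},{"tx":-40,"tz":17},{"tx":-40,"tz":17},{"tx":-40,"tz":17},{"tx":-40,"tz":17},{"tx":-40,"tz":17}]}}

```text
schema error: expected keys gripper, tx, ty, tz, ax, ay, az
```

```bash
python3 -c "
from h import *
plan([.46,-.05,.32])"
```

```text
t 0.1 tcp [ 0.2349 -0.6322  0.2244] tool axes cols
 [[ 0.348 -0.001  0.937]
 [-0.937  0.002  0.348]
 [-0.002 -1.    -0.   ]]
turn(tool) [ 0.0005  0.3874 -0.0016] shift now-tool mm [-467.5  -94.9  413.8] shift final-tool mm [-589.   -95.6  206.6]
F [ 0.5 -0.1  0.1] w 0.0853 q [ 1.11  0.48  0.02  1.56 -0.01  1.11 -0.08]
```

Call:
{"fn": "jog_arm", "kwargs": {"motion": [{"gripper":85,"tx":0,"ty":-24,"tz":0,"ax":0,"ay":0.097,"az":0},{"gripper":85,"tx":0,"ty":-24,"tz":0,"ax":0,"ay":0.097,"az":0},{"gripper":85,"tx":0,"ty":-24,"tz":0,"ax":0,"ay":0.097,"az":0},{"gripper":85,"tx":0,"ty":-24,"tz":0,"ax":0,"ay":0.097,"az":0},{"gripper":85,"tx":-30,"ty":0,"tz":15,"ax":0,"ay":0,"az":0},{"gripper":85,"tx":-42,"ty":0,"tz":15,"ax":0,"ay":0,"az":0},{"gripper":85,"tx":-42,"ty":0,"tz":15,"ax":0,"ay":0,"az":0},{"gripper":85,"tx":-42,"ty":0,"tz":15,"ax":0,"ay":0,"az":0},{"gripper":85,"tx":-42,"ty":0,"tz":15,"ax":0,"ay":0,"az":0},{"gripper":85,"tx":-42,"ty":0,"tz":15,"ax":0,"ay":0,"az":0},{"gripper":85,"tx":-42,"ty":0,"tz":15,"ax":0,"ay":0,"az":0},{"gripper":85,"tx":-42,"ty":0,"tz":15,"ax":0,"ay":0,"az":0}]}}

```text
clock: 1.3
tcp_pos: [0.3656, -0.3108, 0.3211]
orientation: [-1.194, 1.233, -1.233]
contact_force: [0.5, -0.0, 0.0]
grip_width: 0.0849
```

```bash
python3 -c "
from h import *
plan([.46,-.05,.32])"
```

```text
t 1.3 tcp [ 0.3656 -0.3108  0.3211] tool axes cols
 [[-0.032 -0.     0.999]
 [-0.999  0.    -0.032]
 [-0.    -1.    -0.   ]]
turn(tool) [ 0.0004 -0.0006 -0.0001] shift now-tool mm [-263.7    1.1   85.9] shift final-tool mm [-263.7    1.1   86.1]
F [ 0.5 -0.   0. ] w 0.0849 q [ 0.66  0.07 -0.09  1.87  0.01  1.2  -1.04]
```

Call:
{"fn": "jog_arm", "kwargs": {"motion": [{"gripper":85,"tx":-42,"ty":0,"tz":14,"ax":0,"ay":0,"az":0},{"gripper":85,"tx":-42,"ty":0,"tz":14,"ax":0,"ay":0,"az":0},{"gripper":85,"tx":-42,"ty":0,"tz":14,"ax":0,"ay":0,"az":0},{"gripper":85,"tx":-42,"ty":0,"tz":14,"ax":0,"ay":0,"az":0},{"gripper":85,"tx":-42,"ty":0,"tz":14,"ax":0,"ay":0,"az":0},{"gripper":85,"tx":-30,"ty":0,"tz":10,"ax":0,"ay":0,"az":0},{"gripper":85,"tx":-20,"ty":0,"tz":6,"ax":0,"ay":0,"az":0},{"gripper":85,"tx":0,"ty":0,"tz":0,"ax":0,"ay":0,"az":0}]}}

```text
clock: 2.1
tcp_pos: [0.4603, -0.0523, 0.3211]
orientation: [-1.196, 1.229, -1.228]
contact_force: [-0.3, -0.2, 0.2]
grip_width: 0.0855
```

```bash
python3 -c "
from h import *
import cv2
plan([.656,.091,.32])
c=vision.get_calibration('wrist');im=vision.grab_frame('wrist');cv2.imwrite('pics/w1.png',im[:,:,::-1]);np.save('w1.npy',c['world_from_camera']);print(c)"
```

```text
t 2.1 tcp [ 0.4603 -0.0523  0.3211] tool axes cols
 [[-0.026 -0.     1.   ]
 [-1.     0.001 -0.026]
 [-0.001 -1.    -0.   ]]
turn(tool) [ 0.0002  0.0051 -0.0011] shift now-tool mm [-148.4    1.3  191.8] shift final-tool mm [-149.4    1.1  191.1]
F [-0.3 -0.2  0.2] w 0.0855 q [ 0.34  0.06 -0.37  1.89  0.02  1.2  -1.64]
{'camera_matrix': array([[322.66097018,   0.        , 314.54844732],
       [  0.        , 322.66097018, 195.91387116],
       [  0.        ,   0.        ,   1.        ]]), 'world_from_camera': array([[-0.02632408, -0.96579371, -0.25797201,  0.52433085],
       [-0.99965231,  0.02504012,  0.00826191, -0.05351559],
       [-0.00151965,  0.2580998 , -0.96611706,  0.47003972],
       [ 0.        ,  0.        ,  0.        ,  1.        ]])}
```

View pics/w1.png

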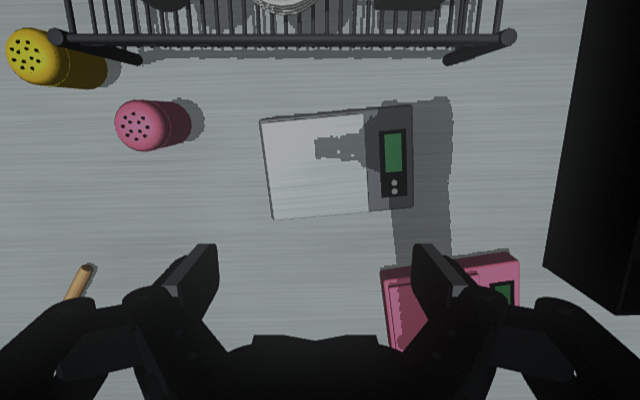

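Run:
```python
import cv2
a=cv2.imread("pics/w1.png")[95:235,245:425]
cv2.imwrite("pics/w1c.png",cv2.resize(a,None,fx=4,fy=4,interpolation=cv2.INTER_CUBIC))
from h import *
c={'camera_matrix':vision.get_calibration('wrist')['camera_matrix'],'world_from_camera':np.load('w1.npy')}
p=np.array([ray(c,q,.055) for q in[(261,119),(364,113),(370,212),(274,219)]]);print(np.round(p,4),p.mean(0),(p[0]+p[2])/2,(p[1]+p[3])/2)
print([np.round(ray(c,q,.14),4) for q in[(57,40),(510,37)]])
```

```text
[[ 0.5149  0.0144  0.055 ]
 [ 0.5188 -0.1144  0.055 ]
 [ 0.3891 -0.1242  0.055 ]
 [ 0.3825  0.0059  0.055 ]] [ 0.45131903 -0.05454051  0.055     ] [ 0.45199956 -0.05486222  0.055     ] [ 0.45063851 -0.0542188   0.055     ]
[array([0.5939, 0.187 , 0.14  ]), array([ 0.5852, -0.2374,  0.14  ])]
```

View pics/w1c.png

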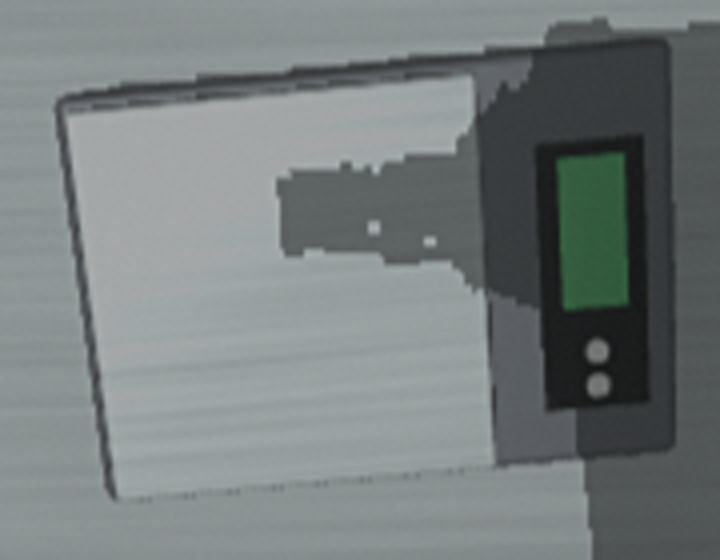

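Call:
{"fn": "jog_arm", "kwargs": {"motion": [{"gripper":85,"tx":-20,"ty":0,"tz":25,"ax":0,"ay":0.005,"az":0},{"gripper":85,"tx":-30,"ty":0,"tz":38,"ax":0,"ay":0,"az":0},{"gripper":85,"tx":-30,"ty":0,"tz":38,"ax":0,"ay":0,"az":0},{"gripper":85,"tx":-30,"ty":0,"tz":38,"ax":0,"ay":0,"az":0},{"gripper":85,"tx":-25,"ty":0,"tz":32,"ax":0,"ay":0,"az":0},{"gripper":85,"tx":-14,"ty":0,"tz":20,"ax":0,"ay":0,"az":0},{"gripper":85,"tx":0,"ty":0,"tz":0,"ax":0,"ay":0,"az":0}]}}

```text
clock: 2.85
tcp_pos: [0.6577, 0.0871, 0.3196]
orientation: [-1.193, 1.237, -1.234]
contact_force: [-0.3, -0.8, -1.3]
grip_width: 0.085
```

```bash
python3 -c "
from h import *
import cv2
plan([.656,.091,.163])
c=vision.get_calibration('wrist');im=vision.grab_frame('wrist');cv2.imwrite('pics/w2.png',im[:,:,::-1]);np.save('w2.npy',c['world_from_camera'])
print(proj(c,[.656,.091,.196]))"
```

```text
t 2.85 tcp [0.6577 0.0871 0.3196] tool axes cols
 [[-0.036 -0.002  0.999]
 [-0.999  0.001 -0.036]
 [-0.001 -1.    -0.002]]
turn(tool) [ 0.0016 -0.0045 -0.0007] shift now-tool mm [ -3.7 156.6  -1.5] shift final-tool mm [ -3.8 156.6  -1.8]
F [-0.3 -0.8 -1.3] w 0.085 q [ 0.07  0.43 -0.43  1.44  0.18  1.31 -1.97]
[311.05609993 187.9428223 ]
```

View pics/w2.png

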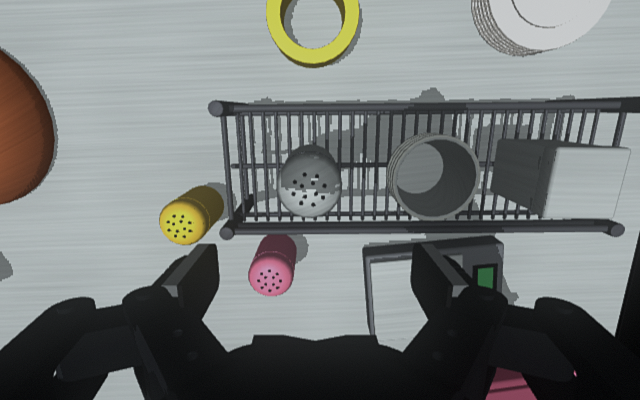

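Call:
{"fn": "jog_arm", "kwargs": {"motion": [{"gripper":85,"tx":-4,"ty":15,"tz":-2,"ax":0.0015,"ay":-0.0045,"az":0},{"gripper":85,"tx":0,"ty":30,"tz":0,"ax":0,"ay":0,"az":0},{"gripper":85,"tx":0,"ty":30,"tz":0,"ax":0,"ay":0,"az":0},{"gripper":85,"tx":0,"ty":15,"tz":0,"ax":0,"ay":0,"az":0},{"gripper":85,"tx":0,"ty":0,"tz":0,"ax":0,"ay":0,"az":0}]}}

```text
clock: 3.4
tcp_pos: [0.6527, 0.0881, 0.2291]
orientation: [-1.196, 1.236, -1.235]
contact_force: [-0.1, 0.7, -0.5]
grip_width: 0.0853
```

```bash
python3 -c "
from h import *
import cv2
plan([.6555,.091,.153])
c=vision.get_calibration('wrist');im=vision.grab_frame('wrist');cv2.imwrite('pics/w3.png',im[:,:,::-1])
print(proj(c,[.656,.091,.196]))"
```

```text
t 3.4 tcp [0.6527 0.0881 0.2291] tool axes cols
 [[-0.034 -0.003  0.999]
 [-0.999 -0.002 -0.034]
 [ 0.002 -1.    -0.003]]
turn(tool) [ 0.0029 -0.0029  0.002 ] shift now-tool mm [-3.2 76.1  2.9] shift final-tool mm [-3.  76.1  2.7]
F [-0.1  0.7 -0.5] w 0.0853 q [ 0.07  0.48 -0.42  1.57  0.21  1.14 -2.  ]
[310.41504005 215.62011987]
```

View pics/w3.png

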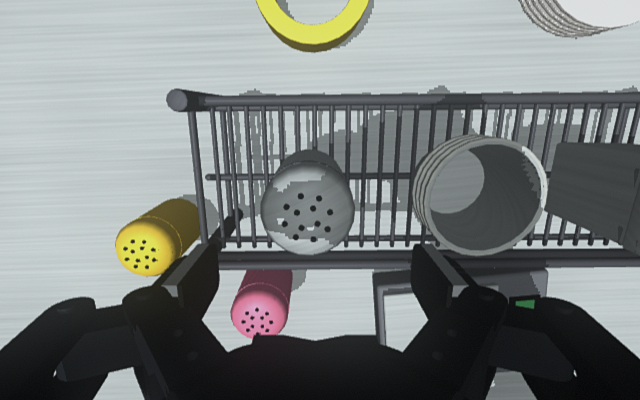

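Call:
{"fn": "jog_arm", "kwargs": {"motion": [{"gripper":85,"tx":-3,"ty":10,"tz":2,"ax":0.003,"ay":-0.003,"az":0.002},{"gripper":85,"tx":0,"ty":15,"tz":0,"ax":0,"ay":0,"az":0},{"gripper":85,"tx":0,"ty":15,"tz":0,"ax":0,"ay":0,"az":0},{"gripper":85,"tx":0,"ty":15,"tz":0,"ax":0,"ay":0,"az":0},{"gripper":85,"tx":0,"ty":12,"tz":0,"ax":0,"ay":0,"az":0},{"gripper":85,"tx":0,"ty":8,"tz":0,"ax":0,"ay":0,"az":0},{"gripper":85,"tx":0,"ty":0,"tz":0,"ax":0,"ay":0,"az":0}]}}

```text
clock: 4.15
tcp_pos: [0.656, 0.0931, 0.1546]
orientation: [-1.193, 1.23, -1.231]
contact_force: [-0.2, 0.0, -0.2]
grip_width: 0.0851
```

```bash
python3 -c "
from h import *
import cv2
plan([.655,.091,.153])
im=vision.grab_frame('scene');cv2.imwrite('pics/s4.png',cv2.resize(im[100:330,250:500,::-1],None,fx=2.6,fy=2.6))"
```

```text
t 4.15 tcp [0.656  0.0931 0.1546] tool axes cols
 [[-0.03   0.002  1.   ]
 [-1.     0.001 -0.03 ]
 [-0.001 -1.     0.002]]
turn(tool) [-0.002   0.002  -0.0014] shift now-tool mm [ 2.2  1.6 -0.9] shift final-tool mm [ 2.2  1.6 -0.9]
F [-0.2  0.  -0.2] w 0.0851 q [ 0.05  0.56 -0.41  1.63  0.25  1.   -2.03]
```

View pics/s4.png

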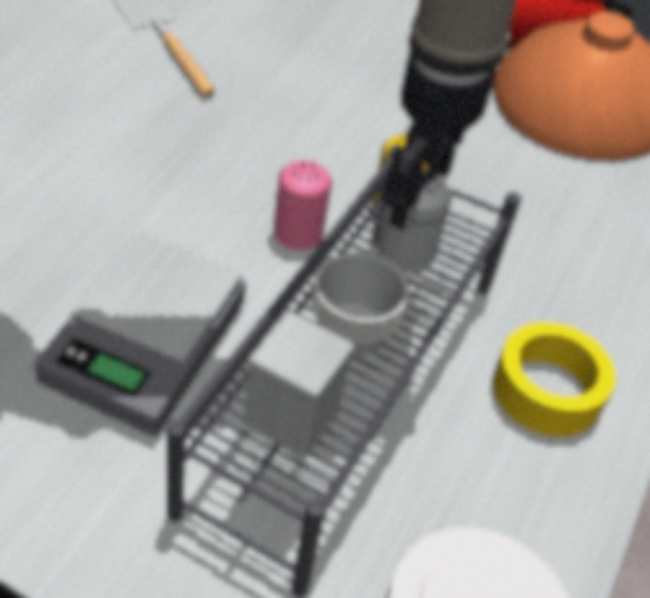

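Call:
{"fn": "jog_arm", "kwargs": {"motion": [{"gripper":70,"tx":2,"ty":1,"tz":-1,"ax":0,"ay":0,"az":0},{"gripper":66,"tx":0,"ty":0,"tz":0,"ax":0,"ay":0,"az":0},{"gripper":62,"tx":0,"ty":0,"tz":0,"ax":0,"ay":0,"az":0},{"gripper":58,"tx":0,"ty":0,"tz":0,"ax":0,"ay":0,"az":0},{"gripper":50,"tx":0,"ty":0,"tz":0,"ax":0,"ay":0,"az":0},{"gripper":40,"tx":0,"ty":0,"tz":0,"ax":0,"ay":0,"az":0},{"gripper":40,"tx":0,"ty":0,"tz":0,"ax":0,"ay":0,"az":0},{"gripper":40,"tx":0,"ty":0,"tz":0,"ax":0,"ay":0,"az":0}], "newtons": 50}}

```text
clock: 5.0
tcp_pos: [0.6563, 0.0919, 0.1565]
orientation: [-1.189, 1.227, -1.232]
contact_force: [-1.5, 0.7, 5.5]
grip_width: 0.0578
```

Call:
{"fn": "jog_arm", "kwargs": {"motion": [{"gripper":40,"tx":0,"ty":-3,"tz":0,"ax":0,"ay":0,"az":0},{"gripper":40,"tx":0,"ty":-5,"tz":0,"ax":0,"ay":0,"az":0},{"gripper":40,"tx":0,"ty":-8,"tz":0,"ax":0,"ay":0,"az":0},{"gripper":40,"tx":0,"ty":-8,"tz":0,"ax":0,"ay":0,"az":0},{"gripper":40,"tx":0,"ty":0,"tz":0,"ax":0,"ay":0,"az":0}]}}

```text
clock: 5.5
tcp_pos: [0.6566, 0.0916, 0.181]
orientation: [-1.188, 1.227, -1.233]
contact_force: [-0.1, -0.3, -4.7]
grip_width: 0.058
```

```bash
python3 -c "
from h import *
import cv2
plan([.655,.091,.25])
print(get_obs()['moment'])
a=vision.grab_frame('scene');b=vision.grab_frame('wrist');cv2.imwrite('pics/s5.png',cv2.resize(a[100:330,250:500,::-1],None,fx=2.4,fy=2.4));cv2.imwrite('pics/w5.png',b[:,:,::-1])"
```

```text
t 5.5 tcp [0.6566 0.0916 0.181 ] tool axes cols
 [[-0.03   0.007  1.   ]
 [-1.     0.002 -0.03 ]
 [-0.003 -1.     0.007]]
turn(tool) [-0.0071  0.0018 -0.0026] shift now-tool mm [  0.5 -69.   -1.1] shift final-tool mm [  0.6 -69.   -1.6]
F [-0.1 -0.3 -4.7] w 0.058 q [ 0.06  0.53 -0.41  1.61  0.24  1.04 -2.02]
[-0.00175621 -0.05440906 -0.00091235]
```

View pics/s5.png

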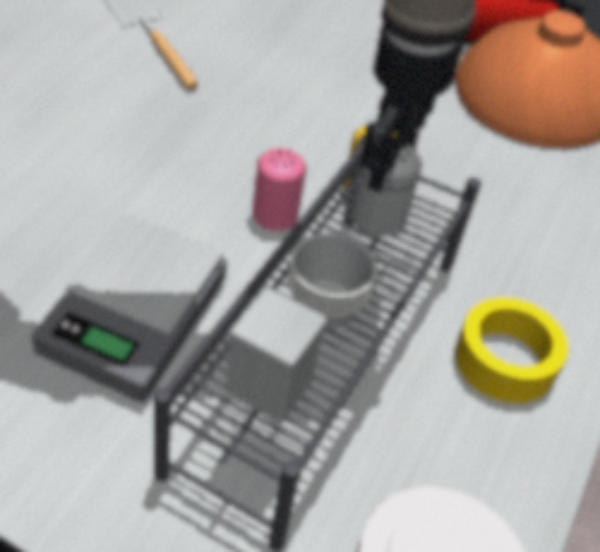

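View pics/w5.png

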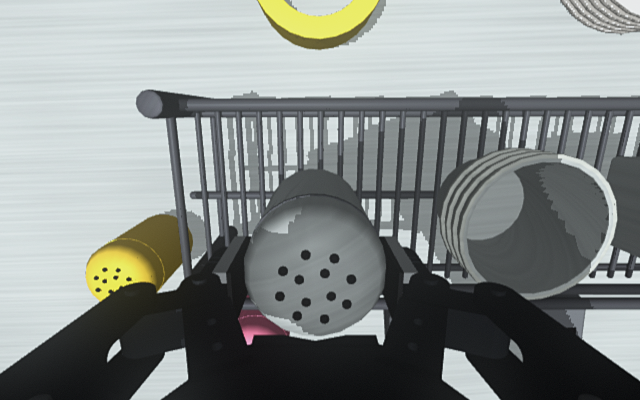

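Call:
{"fn": "jog_arm", "kwargs": {"motion": [{"gripper":40,"tx":0,"ty":-6,"tz":0,"ax":-0.004,"ay":0,"az":-0.002},{"gripper":40,"tx":0,"ty":-12,"tz":0,"ax":-0.003,"ay":0,"az":0},{"gripper":40,"tx":0,"ty":-16,"tz":0,"ax":0,"ay":0,"az":0},{"gripper":40,"tx":0,"ty":-16,"tz":0,"ax":0,"ay":0,"az":0},{"gripper":40,"tx":0,"ty":-14,"tz":0,"ax":0,"ay":0,"az":0},{"gripper":40,"tx":0,"ty":-6,"tz":0,"ax":0,"ay":0,"az":0},{"gripper":40,"tx":0,"ty":0,"tz":0,"ax":0,"ay":0,"az":0}]}}

```text
clock: 6.3
tcp_pos: [0.6564, 0.0915, 0.251]
orientation: [-1.195, 1.231, -1.231]
contact_force: [-0.0, -0.1, -5.0]
grip_width: 0.0579
```

```bash
python3 -c "
from h import *
plan([.450,-.054,.2465])"
```

```text
t 6.3 tcp [0.6564 0.0915 0.251 ] tool axes cols
 [[-0.03  0.    1.  ]
 [-1.    0.   -0.03]
 [-0.   -1.    0.  ]]
turn(tool) [-0.      0.0018 -0.0004] shift now-tool mm [ 151.6    4.4 -202. ] shift final-tool mm [ 152.     4.5 -201.7]
F [-0.  -0.1 -5. ] w 0.0579 q [ 0.07  0.47 -0.42  1.53  0.2   1.18 -1.99]
```

Bottom of the shaker is now at about 0.19 m, clear of the rail. I'll bring it straight forward, then sideways.

Call:
{"fn": "jog_arm", "kwargs": {"motion": [{"gripper":40,"tx":0,"ty":0,"tz":-10,"ax":0,"ay":0,"az":0},{"gripper":40,"tx":0,"ty":0,"tz":-20,"ax":0,"ay":0,"az":0},{"gripper":40,"tx":0,"ty":0,"tz":-25,"ax":0,"ay":0,"az":0},{"gripper":40,"tx":0,"ty":0,"tz":-25,"ax":0,"ay":0,"az":0},{"gripper":40,"tx":5,"ty":0,"tz":-25,"ax":0,"ay":0,"az":0},{"gripper":40,"tx":15,"ty":0,"tz":-25,"ax":0,"ay":0,"az":0},{"gripper":40,"tx":22,"ty":0,"tz":-25,"ax":0,"ay":0,"az":0},{"gripper":40,"tx":25,"ty":0,"tz":-25,"ax":0,"ay":0,"az":0},{"gripper":40,"tx":28,"ty":0,"tz":-15,"ax":0,"ay":0,"az":0},{"gripper":40,"tx":28,"ty":0,"tz":-7,"ax":0,"ay":0,"az":0},{"gripper":40,"tx":20,"ty":0,"tz":0,"ax":0,"ay":0,"az":0},{"gripper":40,"tx":9,"ty":0,"tz":0,"ax":0,"ay":0,"az":0}]}}

```text
clock: 7.5
tcp_pos: [0.4477, -0.0566, 0.2491]
orientation: [-1.197, 1.236, -1.232]
contact_force: [0.8, 0.3, -4.3]
grip_width: 0.058
```

Call:
{"fn": "jog_arm", "kwargs": {"motion": [{"gripper":40,"tx":0,"ty":0,"tz":0,"ax":0,"ay":0,"az":0},{"gripper":40,"tx":0,"ty":0,"tz":0,"ax":0,"ay":0,"az":0}]}}

```text
clock: 7.7
tcp_pos: [0.4492, -0.0534, 0.2496]
orientation: [-1.197, 1.233, -1.228]
contact_force: [0.2, -0.8, -4.4]
grip_width: 0.0582
```

```bash
python3 -c "
from h import *
import cv2
plan([.450,-.054,.1115])
for n in('scene','wrist','top'):
    a=vision.grab_frame(n);cv2.imwrite(f'pics/{n}6.png',a[:,:,::-1])
np.save('w6.npy',vision.get_calibration('wrist')['world_from_camera'])"
```

```text
t 7.7 tcp [ 0.4492 -0.0534  0.2496] tool axes cols
 [[-0.029 -0.003  1.   ]
 [-1.     0.001 -0.029]
 [-0.001 -1.    -0.003]]
turn(tool) [ 0.0029  0.0029 -0.0007] shift now-tool mm [  0.7 138.1   1.2] shift final-tool mm [  0.6 138.1   0.8]
F [ 0.2 -0.8 -4.4] w 0.0582 q [ 0.35  0.11 -0.39  2.01  0.05  1.04 -1.66]
```

View pics/scene6.png

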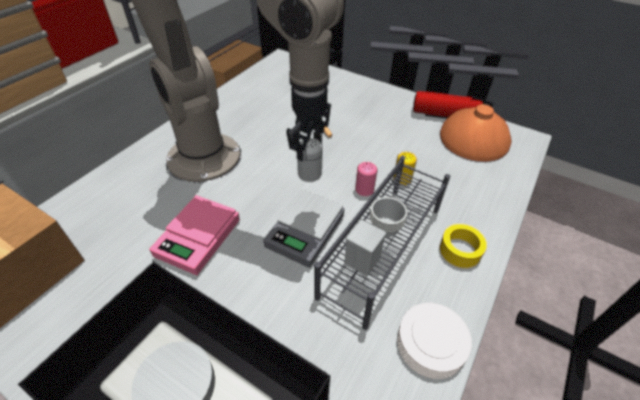

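View pics/wrist6.png

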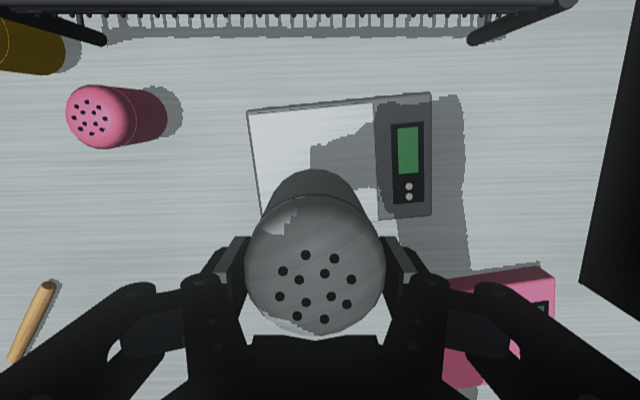

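```bash
python3 -c "
from h import *
c={'camera_matrix':vision.get_calibration('wrist')['camera_matrix'],'world_from_camera':np.load('w6.npy')}
print(ray(c,(315.5,288),.2891))
t=vision.get_calibration('top');
print(proj(t,[.45,-.054,.055]))
p=np.array([ray(c,q,.055) for q in[(248,113),(373,103)]]);print(p)
"
```

```text
[ 0.44807636 -0.05292591  0.2891    ]
[347.67718188 201.8500552 ]
[[ 0.51160172  0.01456151  0.055     ]
 [ 0.51799248 -0.11407695  0.055     ]]
```

Call:
{"fn": "jog_arm", "kwargs": {"motion": [{"gripper":40,"tx":0,"ty":10,"tz":1,"ax":0.003,"ay":0.0,"az":0},{"gripper":40,"tx":0,"ty":20,"tz":0,"ax":0,"ay":0,"az":0},{"gripper":40,"tx":0,"ty":20,"tz":0,"ax":0,"ay":0,"az":0},{"gripper":40,"tx":0,"ty":20,"tz":0,"ax":0,"ay":0,"az":0},{"gripper":40,"tx":0,"ty":20,"tz":0,"ax":0,"ay":0,"az":0},{"gripper":40,"tx":0,"ty":15,"tz":0,"ax":0,"ay":0,"az":0},{"gripper":40,"tx":0,"ty":8,"tz":0,"ax":0,"ay":0,"az":0},{"gripper":40,"tx":0,"ty":0,"tz":0,"ax":0,"ay":0,"az":0},{"gripper":40,"tx":0,"ty":0,"tz":0,"ax":0,"ay":0,"az":0}]}}

```text
clock: 8.75
tcp_pos: [0.4508, -0.0544, 0.1371]
orientation: [-1.194, 1.23, -1.231]
contact_force: [0.4, 0.2, -4.2]
grip_width: 0.058
```

```bash
python3 -c "
from h import *
import cv2
plan([.450,-.054,.1115])
for n in('scene','wrist','top'):
    a=vision.grab_frame(n);cv2.imwrite(f'pics/{n}7.png',a[:,:,::-1])
"
```

```text
t 8.75 tcp [ 0.4508 -0.0544  0.1371] tool axes cols
 [[-0.029  0.001  1.   ]
 [-1.     0.    -0.029]
 [-0.    -1.     0.001]]
turn(tool) [-0.001   0.0023 -0.0002] shift now-tool mm [-0.4 25.6 -0.8] shift final-tool mm [-0.4 25.6 -0.8]
F [ 0.4  0.2 -4.2] w 0.058 q [ 0.31  0.26 -0.38  2.13  0.13  0.77 -1.75]
```

View pics/wrist7.png

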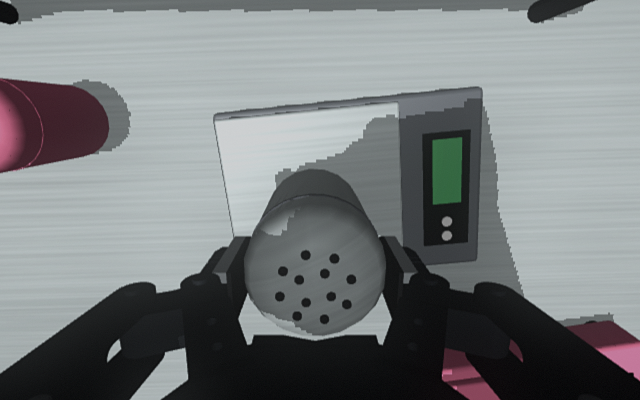

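View pics/scene7.png

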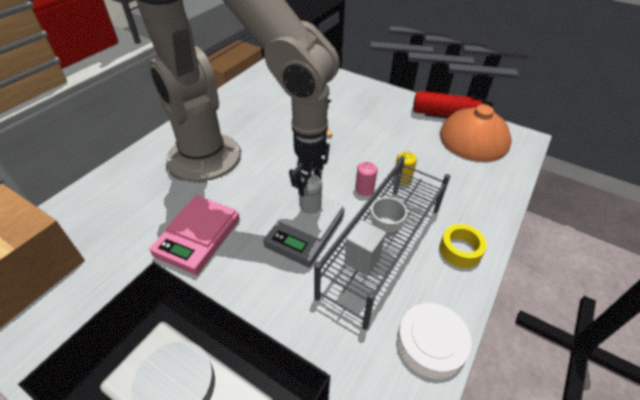

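Call:
{"fn": "jog_arm", "kwargs": {"motion": [{"gripper":40,"tx":0,"ty":7,"tz":0,"ax":-0.001,"ay":0.0,"az":0},{"gripper":40,"tx":0,"ty":7,"tz":0,"ax":0,"ay":0,"az":0},{"gripper":40,"tx":0,"ty":4,"tz":0,"ax":0,"ay":0,"az":0},{"gripper":40,"tx":0,"ty":2,"tz":0,"ax":0,"ay":0,"az":0},{"gripper":40,"tx":0,"ty":1,"tz":0,"ax":0,"ay":0,"az":0},{"gripper":40,"tx":0,"ty":1,"tz":0,"ax":0,"ay":0,"az":0},{"gripper":40,"tx":0,"ty":0,"tz":0,"ax":0,"ay":0,"az":0}]}}

```text
clock: 9.6
tcp_pos: [0.4504, -0.0546, 0.1148]
orientation: [-1.195, 1.231, -1.231]
contact_force: [-0.3, 1.1, -4.4]
grip_width: 0.058
```

Call:
{"fn": "jog_arm", "kwargs": {"motion": [{"gripper":40,"tx":0,"ty":0.7,"tz":0,"ax":0,"ay":0.0,"az":0},{"gripper":40,"tx":0,"ty":0.7,"tz":0,"ax":0,"ay":0,"az":0},{"gripper":40,"tx":0,"ty":0.6,"tz":0,"ax":0,"ay":0,"az":0},{"gripper":40,"tx":0,"ty":0,"tz":0,"ax":0,"ay":0,"az":0}]}}

```text
clock: 10.0
tcp_pos: [0.4503, -0.0546, 0.1128]
orientation: [-1.195, 1.231, -1.231]
contact_force: [-0.6, 0.3, -4.5]
grip_width: 0.0579
```

Call:
{"fn": "jog_arm", "kwargs": {"motion": [{"gripper":40,"tx":0,"ty":0.5,"tz":0,"ax":0,"ay":0.0,"az":0},{"gripper":40,"tx":0,"ty":0.5,"tz":0,"ax":0,"ay":0,"az":0},{"gripper":40,"tx":0,"ty":0,"tz":0,"ax":0,"ay":0,"az":0}]}}

```text
clock: 10.3
tcp_pos: [0.4503, -0.0547, 0.1117]
orientation: [-1.195, 1.231, -1.231]
contact_force: [-0.0, 0.2, -3.9]
grip_width: 0.058
```

Call:
{"fn": "jog_arm", "kwargs": {"motion": [{"gripper":40,"tx":0,"ty":0.5,"tz":0,"ax":0,"ay":0.0,"az":0},{"gripper":40,"tx":0,"ty":0.5,"tz":0,"ax":0,"ay":0,"az":0},{"gripper":40,"tx":0,"ty":0,"tz":0,"ax":0,"ay":0,"az":0}]}}

```text
clock: 10.6
tcp_pos: [0.4506, -0.0546, 0.1115]
orientation: [-1.195, 1.231, -1.231]
contact_force: [-3.3, 0.6, 5.7]
grip_width: 0.0581
```

Call:
{"fn": "jog_arm", "kwargs": {"motion": [{"gripper":40,"tx":0,"ty":-0.3,"tz":0,"ax":0,"ay":0.0,"az":0},{"gripper":40,"tx":0,"ty":0,"tz":0,"ax":0,"ay":0.0,"az":0}], "newtons": 20}}

```text
clock: 10.8
tcp_pos: [0.4505, -0.0546, 0.1115]
orientation: [-1.195, 1.231, -1.231]
contact_force: [-2.3, -0.1, 5.5]
grip_width: 0.0579
```

Call:
{"fn": "jog_arm", "kwargs": {"motion": [{"gripper":60,"tx":0,"ty":0,"tz":0,"ax":0,"ay":0.0,"az":0},{"gripper":62,"tx":0,"ty":0,"tz":0,"ax":0,"ay":0,"az":0},{"gripper":66,"tx":0,"ty":0,"tz":0,"ax":0,"ay":0,"az":0},{"gripper":72,"tx":0,"ty":0,"tz":0,"ax":0,"ay":0,"az":0},{"gripper":80,"tx":0,"ty":0,"tz":0,"ax":0,"ay":0,"az":0},{"gripper":85,"tx":0,"ty":0,"tz":0,"ax":0,"ay":0,"az":0},{"gripper":85,"tx":0,"ty":0,"tz":0,"ax":0,"ay":0,"az":0},{"gripper":85,"tx":0,"ty":0,"tz":0,"ax":0,"ay":0,"az":0}]}}

```text
clock: 11.6
tcp_pos: [0.4504, -0.0546, 0.1111]
orientation: [-1.195, 1.231, -1.231]
contact_force: [-1.4, 0.3, 0.1]
grip_width: 0.0848
```

```bash
python3 -c "
from h import *
import cv2
plan([.450,-.054,.25])
a=vision.grab_frame('wrist');cv2.imwrite('pics/wrist8.png',a[:,:,::-1])
"
```

```text
t 11.6 tcp [ 0.4504 -0.0546  0.1111] tool axes cols
 [[-0.03 -0.    1.  ]
 [-1.   -0.   -0.03]
 [ 0.   -1.   -0.  ]]
turn(tool) [0.0004 0.0019 0.    ] shift now-tool mm [  -0.6 -138.9   -0.5] shift final-tool mm [  -0.6 -138.9   -0.4]
F [-1.4  0.3  0.1] w 0.0848 q [ 0.3   0.3  -0.37  2.15  0.16  0.71 -1.77]
```

View pics/wrist8.png

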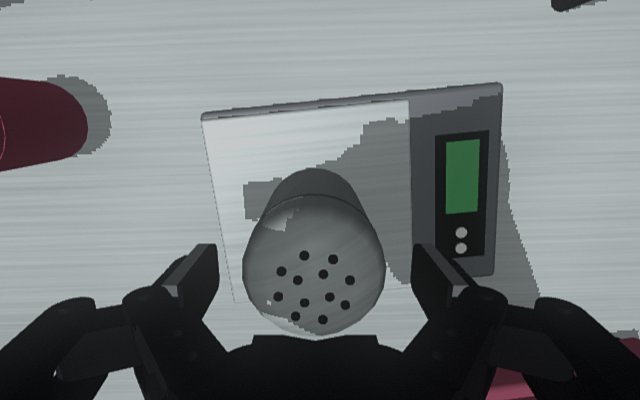

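Call:
{"fn": "jog_arm", "kwargs": {"motion": [{"gripper":85,"tx":0,"ty":-6,"tz":0,"ax":0,"ay":0.0,"az":0},{"gripper":85,"tx":0,"ty":-12,"tz":0,"ax":0,"ay":0,"az":0},{"gripper":85,"tx":0,"ty":-18,"tz":0,"ax":0,"ay":0,"az":0},{"gripper":85,"tx":0,"ty":-22,"tz":0,"ax":0,"ay":0,"az":0},{"gripper":85,"tx":0,"ty":-25,"tz":0,"ax":0,"ay":0,"az":0},{"gripper":85,"tx":0,"ty":-30,"tz":0,"ax":0,"ay":0,"az":0},{"gripper":85,"tx":0,"ty":-30,"tz":0,"ax":0,"ay":0,"az":0},{"gripper":85,"tx":0,"ty":-30,"tz":0,"ax":0,"ay":0,"az":0},{"gripper":85,"tx":0,"ty":-20,"tz":0,"ax":0,"ay":0,"az":0},{"gripper":85,"tx":0,"ty":0,"tz":0,"ax":0,"ay":0,"az":0},{"gripper":85,"tx":0,"ty":0,"tz":0,"ax":0,"ay":0,"az":0}]}}

```text
clock: 12.75
tcp_pos: [0.4504, -0.0546, 0.3047]
orientation: [-1.195, 1.23, -1.232]
contact_force: [0.1, -0.1, -0.8]
grip_width: 0.0846
```

```bash
python3 -c "
from h import *
import cv2
plan([.450,-.054,.3])
c=vision.get_calibration('wrist')
a=vision.grab_frame('wrist')[:,:,::-1].copy()
print('pred top of shaker',proj(c,[.45,-.054,.151]))
s=vision.grab_frame('scene')[:,:,::-1];
np.save('w9.npy',c['world_from_camera'])
cv2.imwrite('pics/wrist9.png',a);cv2.imwrite('pics/scene9.png',cv2.resize(s[120:330,230:470],None,fx=2.7,fy=2.7,interpolation=cv2.INTER_CUBIC))
"
```

```text
t 12.75 tcp [ 0.4504 -0.0546  0.3047] tool axes cols
 [[-0.03   0.001  1.   ]
 [-1.    -0.    -0.03 ]
 [ 0.    -1.     0.001]]
turn(tool) [-0.0007  0.002   0.0003] shift now-tool mm [-0.6  4.7 -0.4] shift final-tool mm [-0.5  4.7 -0.4]
F [ 0.1 -0.1 -0.8] w 0.0846 q [ 0.36  0.05 -0.39  1.93  0.02  1.16 -1.64]
pred top of shaker [314.69472604 179.46539702]
```

View pics/wrist9.png

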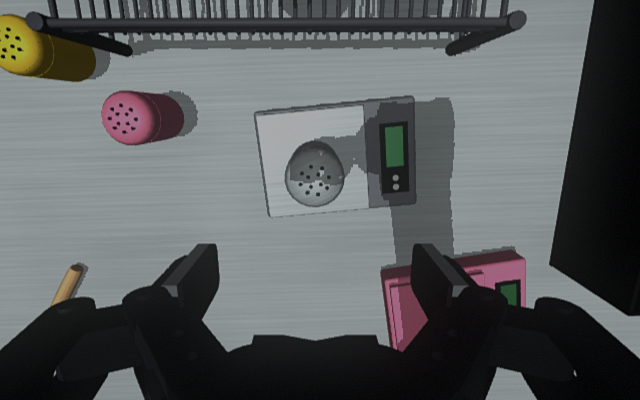

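View pics/scene9.png

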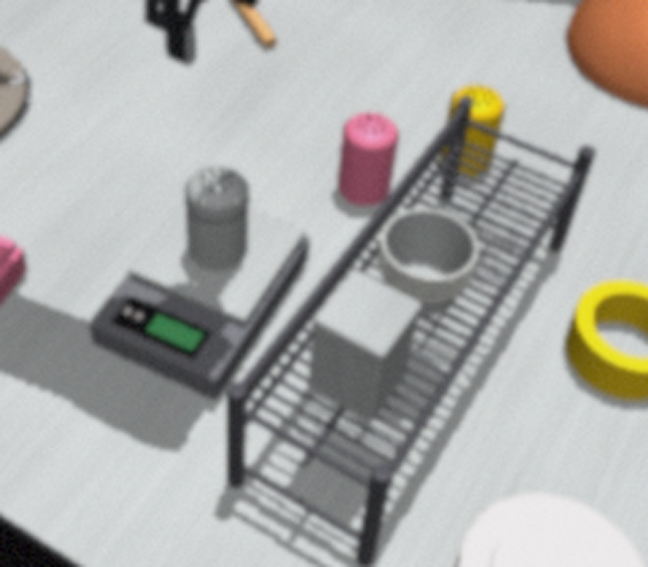

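```bash
python3 -c "
from bench import ticket,get_obs
print(ticket.hand_in(), get_obs()['clock'])"
```

```text
the job is handed in; nothing more can be done
the job is handed in; nothing more can be done
```

The steel shaker now stands upright on the scale's platform, released, and the job is handed in. I took it from the left place on the rack, lifted it straight up until its base was about 0.19 m above the table, then brought it forward. I lowered it in sub-millimetre steps, with about 10 N of contact at touchdown.

- **Placement:** In the last wrist picture the shaker's hole pattern is at about pixel (315.5, 180). The measured platform centre projects to (314.7, 179.5), so it is within a millimetre or two of the middle.
- **Surroundings:** The last scene picture shows the shaker upright, with the tin, the pans and the pink and yellow shakers where they stood, judged by eye. The gripper is open and well above everything, with near-zero force. The clock read about 12.8 s.
- **Disagreements:** The scene camera put the platform centre about 8 mm from the top and wrist cameras. I had picked its corners roughly, so I used the other two, which agreed to about 2 mm. The gripper read 58 mm on the 60 mm shaker, but the grip held without slipping.

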